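# Eject the measured cover and snap it onto the sensor box

### The arm

A 6-joint arm with a two-finger parallel gripper is mounted at the origin on a cart in front of the work surface, level with it; the furniture and walls round the work are solid. World frame = base frame: x ahead of the robot, y to its left, z up, the work surface at z = 0. Lengths are in m, angles in rad, forces in N, time in s.
With the tool pointing down it reaches from about 0.35 to 0.775 m from the base axis. Payload 5.5 kg.
Tool frame: the origin (TCP) lies midway between the tips of the shut fingers; the grasp point (between the pads) lies 19 mm behind it; z points along the fingers, y is the line along which they close (so a half turn about z gives the same grasp; the last joint's range is limited). The gripper opens to 85 mm and grips with 20 to 120 N. Pads are 22 mm wide; open, the fingers measure 114 mm over their backs; the gripper's body (76 mm by 85 mm) begins 54 mm behind the grasp point. The pads swing forward as they close: fully open they stand 13 mm farther back than shut.
Start: joints at [1.019, 0.313, 0.046, 1.304, 0, 1.431], TCP at [0.23, 0.527, 0.231] pointing down, gripper open.
Joint ranges: [-2.76, 2.76], [-0.86, 1.69], [-1.03, 1.26], [-2.2, 2.34], [-1.47, 1.5], [-3.14, 3.14]. Speed limits (rad/s): [2.57, 2.57, 3.14, 3.14, 3.14, 3.14].

### API

Orientations are given as a unit quaternion [w, x, y, z].
In Python, from workcell import env gives the robot as it stands. The module is installed in compiled form; this text tells all that it offers.
- The arm moves only by the tool carry_out, never from a script. Its argument "series" is a list of rows, each an object with "delta_rot": the turn, a rotation vector about the world's x, y, z normalised to -1 to 1, where 1 is 0.1 rad, a list of three; "travel": the shift along the world's x, y, z normalised to -1 to 1, where 1 is 0.025 m, a list of three; "fingers": the closure, from -1 (fully open) to 1 (shut). In form: [{"delta_rot": [ax, ay, az], "travel": [tx, ty, tz], "fingers": fingers}, ...]. A call has 1 to 5 rows; each row shifts and turns the commanded pose from where the row before left it; what a row does not reach is not made up. A row lasts 1/8 s, in which the tool goes at most 62.5 mm and 10.7 degrees, less where a joint would pass 70% of its speed; a pose out of reach is approached as far as the arm can. A call with a number of a shift or a turn outside -1 to 1 is refused whole. A call with a gripper value outside its range is refused whole. The fingers move at their own pace and stop on an object; "squeeze" is the grip in N (left out, the last holds). Time passes only in rows, so rows that do not move let the fingers close. It gives the time, the measured TCP pose, the force, the opening and the grip force at its end, in the units of the state.
- env.get_state(): the state, without advancing time (a new reading comes with each control period).
- env.read_camera(name): name is "scene" or "top" or "wrist"; returns a dict with "color" (480x640x3 uint8, red, green, blue), "fx", "fy", "cx", "cy" (pixels), "D" ([k1, k2, p1, p2, k3] as OpenCV has them; the pictures are not rectified), "world_from_camera" (4x4, takes a point from camera to world coordinates); the wrist camera has in their place "hand_eye" (4x4, takes a point from camera to tool coordinates, whose origin is the TCP and whose axes are the flange's). Camera axes: x right, y up, looking along -z (the intrinsics and any distortion apply to the point x, -y, -z); pixel columns grow to the right and rows downward; lengths in m; the calibration is good to about 2 mm. A picture is of the moment at which its call begins: read the wrist's pose just before it. There is no depth.
- env.hand_in(): hands the job in; it is judged then, once.
The state is a dict: "clock": time; "joint_pos": joint angles; "qvel": joint speeds; "tau": joint torques, N m; "tcp_pos": TCP position; "orientation": TCP orientation; "wrist_force": force on the tool from outside, world axes, zero at the start; "ft_torque": the same for the moment, N m; "finger_gap": finger opening in m; "grip_force": force on a finger pad.
Only numpy, scipy, OpenCV 4.12 (cv2) and the standard library are available. Lean on these libraries where they do the work, as an engineer would, in place of code of your own. Each camera call takes 0.05 s, during which the arm holds its last target. There are 200 camera calls.

### The job

Push the red ejector tab of the blue-roofed inspection nest all the way so that the orange cover slides out, then take the cover by its rib and press it square onto the open grey sensor box until both black spring clips snap over it. Do not let go at that point: keep the fingers pressing the cover firmly down onto its seal, and finish while still pressing. Leave the other things on the bench where they are.

Things in the scene. Friction and masses are not known exactly. Their poses are not given: they have to be found in the camera images.
- nest: Fixed inspection nest, 180 x 64 mm. Origin on the bench; z up. Floor from x = -95 to +85 mm in its frame, its top 8 mm above the bench. A blue slotted roof (top 50 mm, underside 45 mm above the bench) covers x = +8 to +85 mm; from x = +8 to -95 mm is an open ledge with curbs 4 mm and an end lip 8 mm above the floor. The cover is pushed out along the nest's -x axis, roughly toward the robot.
- ejector_tab (a point): Centre of the top of the red ejector tab on the roof: a block 14 mm along the nest's x axis, 30 mm across, from 52 to 70 mm above the bench. At rest it is at x = +72 mm, y = 0 in the nest's frame. Push its back face (toward the nest's +x) along the nest's -x axis.
- ejector (a joint): Travel of the ejector slide in m along the nest's -x axis: 0 at rest, 0.066 at its stop. A spring drives it back: about 2 N at rest and 5 N at the stop. When released it springs back to 0; the cover stays out on the ledge.
- cover: Loose orange cover, about 60 g. Origin: centre of its underside; z up, x along its length; same after a half turn. Spigot 57 x 31 mm from 0 to 6 mm high (lower 3 mm: 53 x 27), flange 76 x 44 mm from 6 to 10 mm, grip rib 40 mm long (x) and 14 mm thick (y) from 10 to 32 mm. Starts under the nest's roof at x = +30 mm in the nest's frame, lies at about x = -37 mm when ejected.
- sensor_box: Fixed grey sensor box on a dark base plate 128 x 64 x 6 mm. Origin: centre of the plate's underside, on the bench; x along its length, z up. Mouth 61 x 35 mm (2 mm play round the cover's spigot), 18 mm deep below the top of the black seal round it, which is 34 mm above the bench. A black spring clip stands at each end of its length. The cover's length goes along the box's.
- box_seat (a point): Where the cover's origin lies when snapped in and lightly pressed: on the box's axis, 27 mm above the bench. Unpressed, the seal holds the cover 0.5 mm higher against the hooks; pressed fully home it is 1.5 mm lower.
- seal: Black rubber seal frame 72 x 44 mm round the mouth, top 34 mm above the bench; it gives 2.5 mm at 3 N/mm under the flange and is then solid. It carries only about 2 to 3 N from the clips when nobody presses.
- clip_1 (a joint): Outward spread in m of the clip at the box's +x end; 0 when home. Top 49 mm above the bench, inner face sloping in to x = 35.5 mm, hook underside 37.5 mm up. The flange spreads both clips 2.5 mm while the cover sinks from about 9 to 4 mm above its seat (up to about 9 to 16 N in all), rubs past them at a few N for 4 mm more, then they snap over it and the force drops.
- clip_2 (a joint): The same for the clip at the -x end.
- test_shaft: Bystander: loose steel stepped shaft standing on end, 24 mm wide, 59 mm high; origin under its centre.
- paste_tin: Bystander: round shallow metal tin, 64 mm wide, 35 mm high; origin under its centre.
- setup_block_1: Bystander: steel block with holes, 51 x 76 x 25 mm; origin under its centre.
- v_block_1: Bystander: steel V-block, 45 x 40 x 32 mm; origin under its centre.

How it is judged:
By the outcome, as a careful person would: the job done as asked, in the order asked, and still so for the second after the job is handed in, while the arm keeps its last pose, push and grip.
It also fails if it takes over 72 s, if anything falls off the work surface, if the arm or the gripper's body presses on something with over 40 N, if the wrist force passes 120 N, or if a joint passes its speed limit or range.

## Working session

There is one attempt and no reset: what is moved stays moved. The work goes in short steps, Python scripts to look and compute and a tool call to move; the robot and the scene stay as the last step left them, time stands still between calls to the robot, and variables do not carry over. Pictures are saved under pics/ and viewed, at most 10 in all, crops included, and the job is handed in when it is done.

Besides the shell and the picture viewer there is one more tool, called after "Emit:" as a command line: name --argument value ..., lists and objects as JSON in quotes. carry_out: Moves the arm, as the interface text tells. Its arguments: {"type":"object","properties":{"series":{"type":"array","items":{"type":"object","properties":{"delta_rot":{"type":"array","items":{"type":"number"}},"travel":{"type":"array","items":{"type":"number"}},"fingers":{"type":"number"}}}},"squeeze":{"type":"number"}},"required":["series"]}

```bash
mkdir -p pics
cat > h.py <<'E'
import numpy as np, cv2
from workcell import env
from scipy.spatial.transform import Rotation as R
def cam(name):
    s=env.get_state(); c=env.read_camera(name)
    if name=="wrist":
        q=s["orientation"]; T=np.eye(4); T[:3,:3]=R.from_quat([q[1],q[2],q[3],q[0]]).as_matrix(); T[:3,3]=s["tcp_pos"]
        c["world_from_camera"]=T@np.array(c["hand_eye"])
    c["W"]=np.array(c["world_from_camera"]); c["K"]=np.array([[c["fx"],0,c["cx"]],[0,c["fy"],c["cy"]],[0,0,1.]])
    return c
def ray(c,uv,z):
    p=cv2.undistortPoints(np.array(uv,float).reshape(-1,1,2),c["K"],np.array(c["D"],float))[:,0]
    d=np.c_[p[:,0],-p[:,1],-np.ones(len(p))]@c["W"][:3,:3].T
    o=c["W"][:3,3]; return o+d*((z-o[2])/d[:,2])[:,None]
def save(c,f,crop=None,s=1):
    im=c["color"][:,:,::-1]
    if crop: im=im[crop[1]:crop[3],crop[0]:crop[2]]
    cv2.imwrite("pics/"+f,cv2.resize(im,None,fx=s,fy=s))
def blobs(c,lo,hi,amin=40):
    m=cv2.inRange(cv2.cvtColor(c["color"],cv2.COLOR_RGB2HSV),np.array(lo),np.array(hi))
    cs,_=cv2.findContours(m,cv2.RETR_EXTERNAL,cv2.CHAIN_APPROX_NONE)
    return sorted([k for k in cs if cv2.contourArea(k)>amin],key=cv2.contourArea)[::-1]
E
python3 - <<'E'
from h import *
t=cam("top"); s=cam("scene"); a=np.vstack([t["color"],]); 
save(t,"top.png"); save(s,"scene.png")
np.set_printoptions(precision=3,suppress=True)
print(env.get_state()); print(t["W"],t["K"],t["D"],s["W"])
E
```

```text
{'clock': 0.1, 'joint_pos': array([ 1.019,  0.314,  0.045,  1.304, -0.   ,  1.431]), 'qvel': array([-0.001, -0.   ,  0.004, -0.001,  0.001, -0.   ]), 'tau': array([  0.001, -48.173,  29.924,   0.013,  -0.   ,  -0.   ]), 'tcp_pos': array([0.23 , 0.527, 0.23 ]), 'orientation': array([-0.   ,  0.204,  0.979, -0.001]), 'wrist_force': array([0.162, 0.645, 0.375]), 'ft_torque': array([-0.01 ,  0.014,  0.034]), 'grip_force': 0.0, 'finger_gap': 0.08605122526634724}
[[ 0.005  0.997 -0.083  0.449]
 [-1.     0.003 -0.021 -0.003]
 [-0.021  0.083  0.996  1.224]
 [ 0.     0.     0.     1.   ]] [[482.185   0.    321.241]
 [  0.    482.185 234.405]
 [  0.      0.      1.   ]] [-0.046  0.     0.     0.     0.   ] [[ 0.747  0.453 -0.486 -0.229]
 [-0.664  0.485 -0.569 -0.91 ]
 [-0.022  0.748  0.663  1.141]
 [ 0.     0.     0.     1.   ]]
```

View pics/top.png

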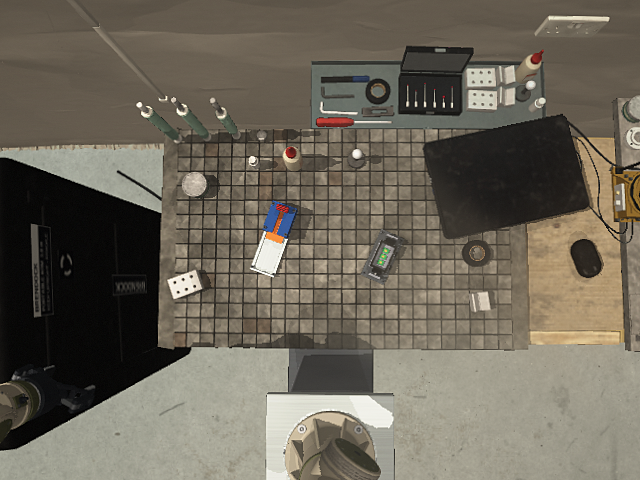

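View pics/scene.png

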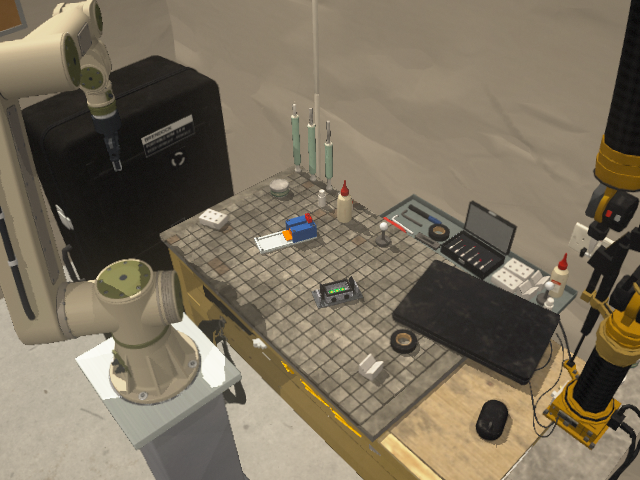

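Top view: the nest has its blue roof at about (281,218), its red tab at (282,208) and its white ledge at (268,255). The grey box sits at about (383,257), and the bystanders are well clear of both. I'll take coarse measurements next.

Run:
```python
from h import *
np.set_printoptions(precision=4,suppress=True)
t=cam("top")
for n,lo,hi,z in [("blue",(105,120,60),(125,255,255),.05),("red",(0,180,90),(5,255,255),.07),("orange",(6,170,120),(20,255,255),.04),("white",(0,0,225),(179,30,255),.008),("green",(45,100,60),(80,255,255),.02)]:
    for k in blobs(t,lo,hi)[:4]:
        r=cv2.minAreaRect(k); print(n,cv2.contourArea(k),r[0],ray(t,cv2.boxPoints(r),z)[:,:2].round(3).tolist(),ray(t,[r[0]],z)[0,:2])
save(t,"crop.png",(230,180,430,300),4)
```

```text
blue 460.0 (279.1204528808594, 218.54380798339844) [[0.56, 0.168], [0.633, 0.143], [0.611, 0.082], [0.538, 0.108]] [0.5851 0.1251]
red 89.5 (331.5, 122.0) [[0.832, 0.033], [0.832, -0.039], [0.812, -0.038], [0.812, 0.033]] [ 0.8217 -0.0029]
red 57.5 (537.5999755859375, 55.29998779296875) [[0.983, -0.499], [1.017, -0.517], [1.007, -0.536], [0.973, -0.518]] [ 0.995  -0.5173]
red 47.5 (281.9000244140625, 207.80001831054688) [[0.607, 0.132], [0.62, 0.128], [0.611, 0.101], [0.598, 0.105]] [0.609  0.1165]
orange 322.0 (626.0, 192.0) [[0.716, -0.71], [0.717, -0.777], [0.595, -0.77], [0.595, -0.703]] [ 0.6557 -0.7397]
orange 155.0 (277.75, 226.25001525878906) [[0.539, 0.16], [0.608, 0.138], [0.595, 0.099], [0.526, 0.121]] [0.5671 0.1293]
orange 94.0 (636.0, 192.0) [[0.694, -0.76], [0.694, -0.775], [0.618, -0.771], [0.618, -0.756]] [ 0.6559 -0.7655]
white 2424.0 (329.0053405761719, 418.02252197265625) [[0.04, 0.157], [0.15, 0.157], [0.149, -0.155], [0.04, -0.154]] [0.0949 0.001 ]
white 735.0 (268.3978271484375, 253.781005859375) [[0.463, 0.203], [0.559, 0.169], [0.538, 0.109], [0.442, 0.143]] [0.5002 0.1558]
white 386.0 (182.53424072265625, 284.42462158203125) [[0.432, 0.413], [0.455, 0.353], [0.411, 0.334], [0.388, 0.395]] [0.4215 0.3735]
white 141.0 (277.0, 473.0) [[-0.056, 0.153], [-0.026, 0.153], [-0.026, 0.104], [-0.055, 0.104]] [-0.0405  0.1286]
```

View pics/crop.png

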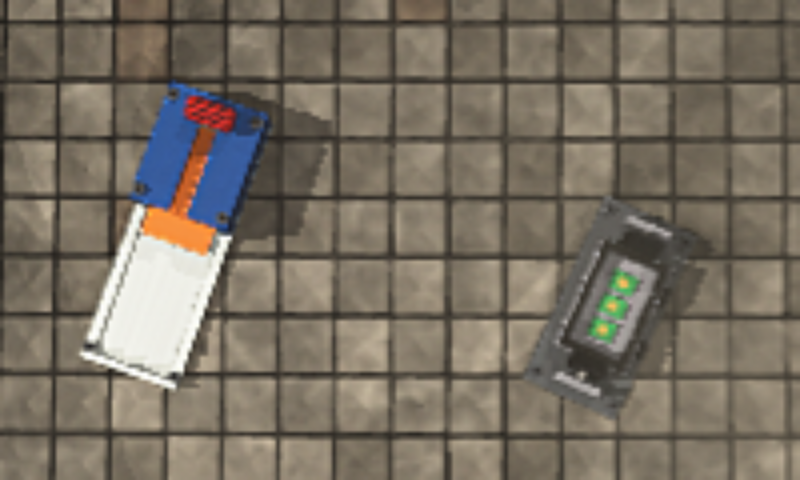

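Emit:
carry_out --series '[{"travel": [0.7,-1,0],"delta_rot": [0,0,0.2],"fingers": 1},{"travel": [0.7,-1,0],"delta_rot": [0,0,0.2],"fingers": 1},{"travel": [0.7,-1,0],"delta_rot": [0,0,0.2],"fingers": 1},{"travel": [0.7,-1,0],"delta_rot": [0,0,0.2],"fingers": 1},{"travel": [0.7,-1,0],"delta_rot": [0,0,0],"fingers": 1}]'

```text
clock: 0.78
tcp_pos: [0.318, 0.401, 0.231]
orientation: [-0.0, 0.165, 0.986, -0.0]
wrist_force: [0.1, -0.5, 0.0]
finger_gap: -0.0003
grip_force: 0.0
```

Emit:
carry_out --series '[{"travel": [0.7,-1,0],"delta_rot": [0,0,0],"fingers": 1},{"travel": [0.7,-1,0],"delta_rot": [0,0,0],"fingers": 1},{"travel": [0.7,-1,0],"delta_rot": [0,0,0],"fingers": 1},{"travel": [0.7,-1,0],"delta_rot": [0,0,0],"fingers": 1},{"travel": [0.7,-1,0],"delta_rot": [0,0,0],"fingers": 1}]'

```text
clock: 1.4
tcp_pos: [0.4055, 0.276, 0.2311]
orientation: [-0.0, 0.165, 0.986, -0.0]
wrist_force: [0.2, 0.4, -0.4]
finger_gap: -0.0001
grip_force: 0.0
```

Emit:
carry_out --series '[{"travel": [0.7,-1,0],"delta_rot": [0,0,0],"fingers": 1},{"travel": [0.7,-1,0],"delta_rot": [0,0,0],"fingers": 1},{"travel": [0.7,-1,0],"delta_rot": [0,0,0],"fingers": 1},{"travel": [0.7,-1,0],"delta_rot": [0,0,0],"fingers": 1},{"travel": [0,0,0],"delta_rot": [0,0,0],"fingers": 1}]'

```text
clock: 2.02
tcp_pos: [0.476, 0.1755, 0.2309]
orientation: [-0.0, 0.167, 0.986, -0.0]
wrist_force: [-1.2, 1.0, 0.5]
finger_gap: -0.0
grip_force: 0.0
```

Run:
```python
from h import *
np.set_printoptions(precision=4,suppress=True)
w=cam("wrist"); save(w,"w1.png"); print(np.array(w["hand_eye"]),w["K"],w["D"]); print(env.get_state())
```

```text
[[ 0.0011  0.9599  0.2803  0.0702]
 [ 1.     -0.001  -0.0003 -0.0012]
 [-0.      0.2803 -0.9599 -0.1417]
 [ 0.      0.      0.      1.    ]] [[338.0135   0.     316.292 ]
 [  0.     338.0135 238.6343]
 [  0.       0.       1.    ]] [0.002 0.    0.    0.    0.   ]
{'clock': 2.075, 'joint_pos': array([ 0.1967,  0.1821, -0.1267,  1.2628,  0.0004,  0.5304]), 'qvel': array([ 0.0289, -0.0099, -0.0084,  0.0063,  0.0033,  0.0024]), 'tau': array([ -0.8468, -40.0875,  29.9514,  -0.1466,  -0.0802,  -0.0509]), 'tcp_pos': array([0.4752, 0.1764, 0.2309]), 'orientation': array([-0.0005,  0.1661,  0.9861,  0.    ]), 'wrist_force': array([-1.112 , -0.2351,  0.0146]), 'ft_torque': array([ 0.0365, -0.0211,  0.0361]), 'grip_force': 0.0, 'finger_gap': 0.00018138015552143758}
```

View pics/w1.png

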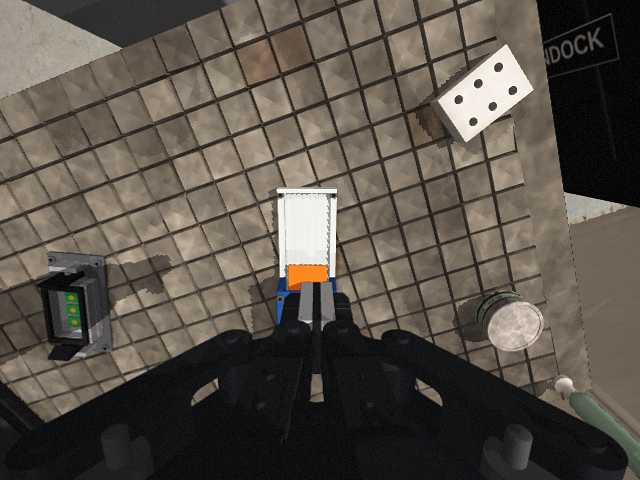

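Wrist view: the white ledge is upright in the image at x 277–338, its end lip is at row 188, and the orange cover edge is at (307,274). The box is at (75,305). The tool yaw already matches the nest closely.

Run:
```python
from h import *
np.set_printoptions(precision=4,suppress=True)
w=cam("wrist"); t=cam("top")
for k in blobs(w,(0,0,200),(179,40,255),800)[:3]:
    r=cv2.minAreaRect(k); b=cv2.boxPoints(r); print("white",r,b.round(0).tolist())
    for z in (.008,.012,.016): print(z,ray(w,b,z)[:,:2].tolist())
for k in blobs(w,(6,170,120),(20,255,255))[:1]:
    b=cv2.boxPoints(cv2.minAreaRect(k)); print("orange",b.round().tolist(),ray(w,b,.018)[:,:2].tolist())
g=blobs(w,(45,100,60),(80,255,255),10); print("greens w",[ (cv2.minAreaRect(k)[0],ray(w,[cv2.minAreaRect(k)[0]],.018)[0,:2]) for k in g])
g=blobs(t,(45,80,60),(80,255,255),5); print("greens t",[ (cv2.minAreaRect(k)[0],ray(t,[cv2.minAreaRect(k)[0]],.018)[0,:2]) for k in g])
```

```text
white ((485.3345947265625, 94.07308959960938), (52.62348175048828, 91.65257263183594), 52.12501525878906) [[433.0, 101.0], [505.0, 45.0], [538.0, 87.0], [465.0, 143.0]]
0.008 [[0.41160825784827904, 0.3211816532199466], [0.38513977184702347, 0.3987484230541522], [0.43228315305033443, 0.4224713594307743], [0.4617667725435093, 0.34341957576842225]]
0.012 [[0.41157618310712407, 0.3198326717092038], [0.3853980002332789, 0.3965486986688481], [0.43202431857929713, 0.420011444771604], [0.4611845653285288, 0.3418266914344267]]
0.016 [[0.41154410836596916, 0.31848369019846107], [0.3856562286195344, 0.3943489742835441], [0.4317654841082598, 0.4175515301124336], [0.4606023581135483, 0.34023380710043116]]
white ((303.0, 236.0), (82.0, 50.0), 90.0) [[278.0, 195.0], [328.0, 195.0], [328.0, 277.0], [278.0, 277.0]]
0.008 [[0.4489324437340683, 0.14037870630065993], [0.46661136069204134, 0.19156037961131506], [0.5573197477892745, 0.16120447206994856], [0.5383489942217533, 0.10628616045507391]]
0.012 [[0.44849100187270186, 0.1410127494681401], [0.4659760186249024, 0.19163306842601976], [0.55568952719166
[... 152 characters left out ...]
072447], [0.5540593065940578, 0.16201572948516985], [0.5355046908509458, 0.10830209256254178]]
orange [[288.0, 266.0], [326.0, 266.0], [326.0, 290.0], [288.0, 290.0]] [[0.5260519270167978, 0.12411047191568705], [0.5399383857804791, 0.16431117210968987], [0.5676794755881303, 0.15497607009242947], [0.5534932207714146, 0.11390775225314946]]
greens w [((71.5, 309.5), array([ 0.4944, -0.1326])), ((73.5, 322.0), array([ 0.5095, -0.1388])), ((70.5, 297.5), array([ 0.4806, -0.1257]))]
greens t [((382.70001220703125, 256.1000061035156), array([ 0.4951, -0.1317])), ((385.3999938964844, 250.20001220703125), array([ 0.5098, -0.1385])), ((380.0000305175781, 262.0000305175781), array([ 0.4803, -0.1249]))]
```

Emit:
carry_out --series '[{"travel": [0.9,-0.385,-0.3],"fingers": 1},{"travel": [0.9,-0.385,-0.3],"fingers": 1},{"travel": [0.9,-0.385,-0.3],"fingers": 1},{"travel": [0.9,-0.385,-0.3],"fingers": 1},{"travel": [0.9,-0.385,-0.3],"fingers": 1}]'

```text
invalid input
```

Emit:
carry_out --series '[{"travel": [0.9,-0.385,-0.3],"fingers": 1},{"travel": [0.9,-0.385,-0.3],"fingers": 1},{"travel": [0,0,-0.8],"fingers": 1},{"travel": [0,0,-0.8],"fingers": 1},{"travel": [0,0,0],"fingers": 1}]'

```text
invalid input
```

Run:
```python
from h import *
np.set_printoptions(precision=4,suppress=True)
w=cam("wrist"); s=cam("scene"); 
im=np.vstack([w["color"][150:400,150:500],cv2.resize(s["color"][160:285,225:400],(350,250))]);w["color"]=im;save(w,"w2.png"); print(env.get_state())
```

```text
{'clock': 2.275, 'joint_pos': array([ 0.1994,  0.1812, -0.1271,  1.2629,  0.0003,  0.5301]), 'qvel': array([ 0.0047, -0.0004,  0.0027, -0.0011, -0.0016, -0.0001]), 'tau': array([ -0.3025, -40.1631,  29.693 ,  -0.0063,  -0.0096,   0.0035]), 'tcp_pos': array([0.4746, 0.1776, 0.2313]), 'orientation': array([-0.0002,  0.1646,  0.9864,  0.0001]), 'wrist_force': array([ 0.1804, -0.2518,  0.0202]), 'ft_torque': array([ 0.0147, -0.0134,  0.0133]), 'grip_force': 0.0, 'finger_gap': 0.00010442777198237735}
```

View pics/w2.png

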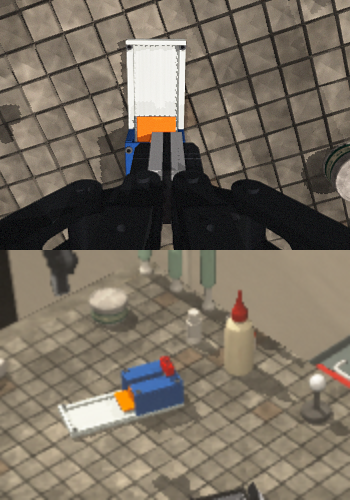

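The moves were refused because each row needs delta_rot, so nothing moved and the view is unchanged. Resending with it added.

Emit:
carry_out --series '[{"travel": [0.9,-0.39,-0.3],"delta_rot": [0,0,0],"fingers": 1},{"travel": [0.9,-0.39,-0.3],"delta_rot": [0,0,0],"fingers": 1},{"travel": [0.9,-0.39,-0.3],"delta_rot": [0,0,0],"fingers": 1},{"travel": [0.9,-0.39,-0.3],"delta_rot": [0,0,0],"fingers": 1},{"travel": [0.9,-0.39,-0.3],"delta_rot": [0,0,0],"fingers": 1}]'

```text
clock: 2.9
tcp_pos: [0.5893, 0.1277, 0.1928]
orientation: [0.0, 0.165, 0.986, -0.0]
wrist_force: [-0.0, -0.6, 0.6]
finger_gap: 0.0002
grip_force: 0.0
```

Emit:
carry_out --series '[{"travel": [0.9,-0.39,-0.3],"delta_rot": [0,0,0],"fingers": 1},{"travel": [0.9,-0.39,-0.3],"delta_rot": [0,0,0],"fingers": 1},{"travel": [0,0,-0.8],"delta_rot": [0,0,0],"fingers": 1},{"travel": [0,0,-0.8],"delta_rot": [0,0,0],"fingers": 1},{"travel": [0,0,0],"delta_rot": [0,0,0],"fingers": 1}]'

```text
clock: 3.52
tcp_pos: [0.6319, 0.1084, 0.1362]
orientation: [-0.002, 0.165, 0.986, -0.0]
wrist_force: [0.3, -0.3, 0.4]
finger_gap: -0.0002
grip_force: 0.0
```

Run:
```python
from h import *
np.set_printoptions(precision=4,suppress=True)
w=cam("wrist"); s=cam("scene"); 
im=np.vstack([w["color"][150:400,150:500],cv2.resize(s["color"][160:285,225:400],(350,250))]);w["color"]=im;save(w,"w3.png"); print(env.get_state())
for k in blobs(cam("wrist"),(0,180,90),(5,255,255))[:3]:
  b=cv2.boxPoints(cv2.minAreaRect(k)); print(b.tolist(),ray(cam("wrist"),b,.07))
```

```text
{'clock': 3.625, 'joint_pos': array([ 0.0451,  0.4813,  0.0684,  1.158 , -0.    ,  0.3767]), 'qvel': array([ 0.0016, -0.0181,  0.0134,  0.0021,  0.0004,  0.0027]), 'tau': array([ -0.075 , -55.1183,  28.2444,   0.0004,  -0.0042,  -0.0034]), 'tcp_pos': array([0.6331, 0.1086, 0.1387]), 'orientation': array([-0.0001,  0.1651,  0.9863, -0.    ]), 'wrist_force': array([-1.0092, -0.4482,  1.6166]), 'ft_torque': array([-0.0037,  0.0064,  0.0359]), 'grip_force': 0.0, 'finger_gap': 3.322600643698096e-05}
[[295.0, 200.0], [339.0, 200.0], [339.0, 223.0], [295.0, 223.0]] [[0.5967 0.1059 0.07  ]
 [0.6057 0.1321 0.07  ]
 [0.6199 0.1276 0.07  ]
 [0.6107 0.1009 0.07  ]]
```

View pics/w3.png

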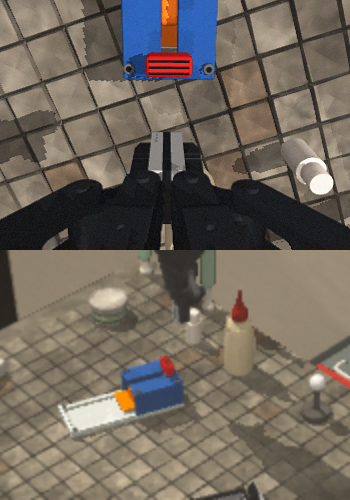

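The wrist view confirms the tab centre at (0.608, 0.117), with the closed fingers right behind it in line. Next I descend and push along (-0.945, 0.327).

Emit:
carry_out --series '[{"travel": [0,0,-0.82],"delta_rot": [0,0,0],"fingers": 1},{"travel": [0,0,-0.82],"delta_rot": [0,0,0],"fingers": 1},{"travel": [0,0,-0.82],"delta_rot": [0,0,0],"fingers": 1},{"travel": [0,0,-0.8],"delta_rot": [0,0,0],"fingers": 1},{"travel": [0,0,0],"delta_rot": [0,0,0],"fingers": 1}]'

```text
clock: 4.35
tcp_pos: [0.6319, 0.1087, 0.0566]
orientation: [-0.001, 0.165, 0.986, -0.0]
wrist_force: [-0.7, 0.3, 0.6]
finger_gap: -0.0004
grip_force: 0.0
```

Emit:
carry_out --series '[{"travel": [-0.47,0.163,0],"delta_rot": [0,0,0],"fingers": 1},{"travel": [-0.47,0.163,0],"delta_rot": [0,0,0],"fingers": 1},{"travel": [-0.47,0.163,0],"delta_rot": [0,0,0],"fingers": 1},{"travel": [-0.47,0.163,0],"delta_rot": [0,0,0],"fingers": 1},{"travel": [-0.47,0.163,0],"delta_rot": [0,0,0],"fingers": 1}]'

```text
clock: 4.97
tcp_pos: [0.5747, 0.1294, 0.0587]
orientation: [0.002, 0.165, 0.986, 0.0]
wrist_force: [4.9, -2.2, 1.9]
finger_gap: 0.0001
grip_force: 2.8
```

Emit:
carry_out --series '[{"travel": [-0.3,0.104,0],"delta_rot": [0,0,0],"fingers": 1},{"travel": [-0.1,0.035,0],"delta_rot": [0,0,0],"fingers": 1},{"travel": [0,0,0],"delta_rot": [0,0,0],"fingers": 1}]'

```text
clock: 5.35
tcp_pos: [0.5647, 0.1328, 0.0583]
orientation: [0.001, 0.165, 0.986, 0.0]
wrist_force: [4.4, -0.8, 3.6]
finger_gap: -0.0001
grip_force: 2.4
```

Emit:
carry_out --series '[{"travel": [-0.1,0.035,0],"delta_rot": [0,0,0],"fingers": 1},{"travel": [-0.06,0.02,0],"delta_rot": [0,0,0],"fingers": 1},{"travel": [0,0,0],"delta_rot": [0,0,0],"fingers": 1}]'

```text
clock: 5.72
tcp_pos: [0.5635, 0.1332, 0.0582]
orientation: [0.003, 0.166, 0.986, 0.0]
wrist_force: [10.6, -2.5, 0.4]
finger_gap: -0.0002
grip_force: 5.6
```

Emit:
carry_out --series '[{"travel": [-0.08,0.028,0],"delta_rot": [0,0,0],"fingers": 1},{"travel": [0,0,0],"delta_rot": [0,0,0],"fingers": 1}]'

```text
clock: 5.98
tcp_pos: [0.5633, 0.1333, 0.0583]
orientation: [0.005, 0.166, 0.986, -0.0]
wrist_force: [15.2, -4.7, -3.9]
finger_gap: 0.0001
grip_force: 8.0
```

Run:
```python
from h import *
np.set_printoptions(precision=4,suppress=True)
t=cam("top"); w=cam("wrist")
for k in blobs(t,(6,150,100),(20,255,255)):
    r=cv2.minAreaRect(k); p=ray(t,[r[0]],.025)[0,:2]
    if abs(p[1])<.3: print("orange top",cv2.contourArea(k),p,ray(t,cv2.boxPoints(r),.01)[:,:2].tolist())
for k in blobs(w,(6,150,100),(20,255,255)):
    b=cv2.boxPoints(cv2.minAreaRect(k)); print("w",b.round().tolist(),ray(w,b,.018)[:,:2].tolist())
```

```text
orange top 68.5 [0.5138 0.1307] [[0.49032495344828136, 0.14384735982257454], [0.5413285187875698, 0.1366236852122732], [0.538970629570698, 0.12095417716074372], [0.4880015116833177, 0.12822374188577657]]
w [[274.0, 86.0], [361.0, 86.0], [361.0, 232.0], [274.0, 232.0]] [[0.4660913305253068, 0.14366238470743664], [0.4800752761152609, 0.18420112305176384], [0.5516755968726701, 0.16253026084223496], [0.5358474117274625, 0.11671495552625993]]
```

Force is 15 N with no further motion, so the ejector is at its stop and the cover is out at about (0.507, 0.152). Now I back off, rise and look.

Emit:
carry_out --series '[{"travel": [0.5,-0.17,0],"delta_rot": [0,0,0],"fingers": 1},{"travel": [0.9,-0.31,0],"delta_rot": [0,0,0],"fingers": 1},{"travel": [0.9,-0.31,0],"delta_rot": [0,0,0],"fingers": 1},{"travel": [0.5,-0.17,0.1],"delta_rot": [0,0,0],"fingers": 1},{"travel": [0,0,0.8],"delta_rot": [0,0,0],"fingers": 1}]'

```text
clock: 6.7
tcp_pos: [0.6254, 0.1103, 0.0772]
orientation: [-0.004, 0.165, 0.986, -0.0]
wrist_force: [0.4, 0.0, -0.9]
finger_gap: 0.0
grip_force: 0.0
```

Emit:
carry_out --series '[{"travel": [0,0,0.9],"delta_rot": [0,0,0],"fingers": 0},{"travel": [-0.5,0.17,0.9],"delta_rot": [0,0,0],"fingers": 0},{"travel": [-0.9,0.31,0.9],"delta_rot": [0,0,0],"fingers": 0},{"travel": [-0.7,0.24,0],"delta_rot": [0,0,0],"fingers": 0},{"travel": [0,0,0],"delta_rot": [0,0,0],"fingers": 0}]'

```text
clock: 7.32
tcp_pos: [0.5729, 0.1295, 0.1478]
orientation: [-0.001, 0.164, 0.986, -0.0]
wrist_force: [-0.3, -0.2, 0.3]
finger_gap: 0.0428
grip_force: 0.0
```

Run:
```python
from h import *
np.set_printoptions(precision=4,suppress=True)
w=cam("wrist");w=cam("wrist"); s=env.get_state(); print(s["tcp_pos"],s["orientation"],s["finger_gap"]); save(w,"w4.png")
for k in blobs(w,(6,150,80),(20,255,255)):
    b=cv2.boxPoints(cv2.minAreaRect(k)); print("w",b.round().tolist(),ray(w,b,.018)[:,:2].tolist())
```

```text
[0.5748 0.1288 0.1473] [-0.0003  0.1649  0.9863 -0.    ] 0.04265049905140911
w [[289.0, 89.0], [347.0, 89.0], [347.0, 190.0], [289.0, 190.0]] [[0.46641307699326534, 0.14337869984583784], [0.4803165580166693, 0.18400940286115725], [0.5516475844602022, 0.16161599056874276], [0.5365814846947607, 0.1175807006022142]]
```

View pics/w4.png

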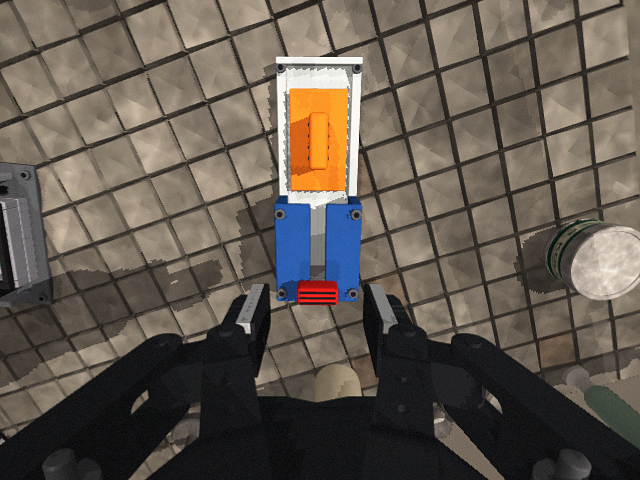

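The wrist view shows the orange cover squarely on the ledge, columns 289–347 and rows 89–190, with its rib at (318,141). The tab has sprung back. Next I grasp with the TCP at (0.508, 0.152).

Emit:
carry_out --series '[{"travel": [-0.9,0.31,0],"delta_rot": [0,0,0],"fingers": 0},{"travel": [-0.9,0.31,-0.5],"delta_rot": [0,0,0],"fingers": 0},{"travel": [-0.87,0.31,-1],"delta_rot": [0,0,0],"fingers": 0},{"travel": [0,0,-1],"delta_rot": [0,0,0],"fingers": 0},{"travel": [0,0,-0.7],"delta_rot": [0,0,0],"fingers": 0}]'

```text
clock: 8.05
tcp_pos: [0.5081, 0.1517, 0.0658]
orientation: [-0.001, 0.165, 0.986, -0.0]
wrist_force: [0.2, 0.1, 1.1]
finger_gap: 0.043
grip_force: 0.0
```

Emit:
carry_out --series '[{"travel": [0,0,-0.7],"delta_rot": [0,0,0],"fingers": 0},{"travel": [0,0,-0.6],"delta_rot": [0,0,0],"fingers": 0},{"travel": [0,0,-0.3],"delta_rot": [0,0,0],"fingers": 0},{"travel": [0,0,0],"delta_rot": [0,0,0],"fingers": 0},{"travel": [0,0,0],"delta_rot": [0,0,0],"fingers": 0}]'

```text
clock: 8.68
tcp_pos: [0.5092, 0.1519, 0.0278]
orientation: [0.0, 0.165, 0.986, 0.0]
wrist_force: [-0.1, 0.2, 0.3]
finger_gap: 0.043
grip_force: 0.0
```

Emit:
carry_out --series '[{"travel": [0,0,-0.27],"delta_rot": [0,0,0],"fingers": 0},{"travel": [0,0,0],"delta_rot": [0,0,0],"fingers": 1},{"travel": [0,0,0],"delta_rot": [0,0,0],"fingers": 1},{"travel": [0,0,0],"delta_rot": [0,0,0],"fingers": 1},{"travel": [0,0,0],"delta_rot": [0,0,0],"fingers": 1}]' --squeeze 60

```text
clock: 9.3
tcp_pos: [0.5088, 0.1519, 0.0208]
orientation: [0.0, 0.165, 0.986, 0.0]
wrist_force: [0.6, -0.8, 0.9]
finger_gap: 0.0125
grip_force: 59.7
```

Emit:
carry_out --series '[{"travel": [0,0,0],"delta_rot": [0,0,0],"fingers": 1},{"travel": [0,0,0],"delta_rot": [0,0,0],"fingers": 1}]' --squeeze 100

```text
clock: 9.55
tcp_pos: [0.5091, 0.152, 0.0209]
orientation: [0.0, 0.165, 0.986, 0.0]
wrist_force: [0.2, 0.7, 4.1]
finger_gap: 0.0114
grip_force: 97.9
```

Emit:
carry_out --series '[{"travel": [0,0,0.5],"delta_rot": [0,0,0],"fingers": 1},{"travel": [0,0,1],"delta_rot": [0,0,0],"fingers": 1},{"travel": [0,0,1],"delta_rot": [0,0,0],"fingers": 1},{"travel": [0,0,1],"delta_rot": [0,0,0],"fingers": 1},{"travel": [0.14,-0.96,1],"delta_rot": [0,0,-0.07],"fingers": 1}]'

```text
clock: 10.18
tcp_pos: [0.5117, 0.1286, 0.1343]
orientation: [-0.0, 0.167, 0.986, 0.0]
wrist_force: [0.9, -0.1, -0.1]
finger_gap: 0.0118
grip_force: 97.8
```

Emit:
carry_out --series '[{"travel": [0.14,-0.96,0.5],"delta_rot": [0,0,-0.07],"fingers": 1},{"travel": [0.14,-0.96,0],"delta_rot": [0,0,-0.07],"fingers": 1},{"travel": [0.14,-0.96,0],"delta_rot": [0,0,-0.07],"fingers": 1},{"travel": [0.14,-0.96,0],"delta_rot": [0,0,-0.07],"fingers": 1},{"travel": [0.14,-0.96,0],"delta_rot": [0,0,-0.07],"fingers": 1}]'

```text
clock: 10.8
tcp_pos: [0.5295, 0.0071, 0.1461]
orientation: [-0.0, 0.186, 0.983, 0.0]
wrist_force: [0.6, 0.6, -1.4]
finger_gap: 0.0121
grip_force: 97.8
```

Emit:
carry_out --series '[{"travel": [0.14,-0.96,0],"delta_rot": [0,0,-0.07],"fingers": 1},{"travel": [0.14,-0.96,0],"delta_rot": [0,0,-0.07],"fingers": 1},{"travel": [0.14,-0.96,0],"delta_rot": [0,0,-0.07],"fingers": 1},{"travel": [0.14,-0.96,0],"delta_rot": [0,0,-0.07],"fingers": 1},{"travel": [0.14,-0.96,0],"delta_rot": [0,0,-0.07],"fingers": 1}]'

```text
clock: 11.42
tcp_pos: [0.547, -0.1128, 0.146]
orientation: [-0.0, 0.203, 0.979, 0.0]
wrist_force: [0.4, -0.2, -0.2]
finger_gap: 0.0118
grip_force: 97.8
```

Emit:
carry_out --series '[{"travel": [0.14,-0.96,0],"delta_rot": [0,0,-0.07],"fingers": 1},{"travel": [0.14,-0.96,0],"delta_rot": [0,0,-0.07],"fingers": 1},{"travel": [0,0,0],"delta_rot": [0,0,0],"fingers": 1},{"travel": [0,0,0],"delta_rot": [0,0,0],"fingers": 1}]'

```text
clock: 11.92
tcp_pos: [0.5538, -0.1598, 0.1455]
orientation: [-0.0, 0.21, 0.978, 0.0]
wrist_force: [-0.1, 0.7, -1.5]
finger_gap: 0.0116
grip_force: 97.8
```

Run:
```python
from h import *
np.set_printoptions(precision=4,suppress=True)
w=cam("wrist"); s=env.get_state(); print(s["tcp_pos"],s["orientation"],s["finger_gap"]); save(w,"w5.png")
np.savez("w5.npz",**{k:w[k] for k in("color","W","K","D")})
```

```text
[ 0.5538 -0.1595  0.1455] [-0.0004  0.2096  0.9778  0.0003] 0.01174964538247212
```

View pics/w5.png

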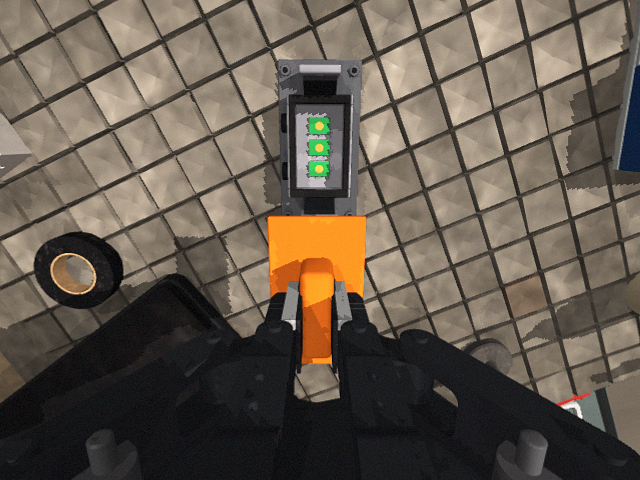

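The wrist view shows the seal frame at columns 289–352, rows 96–197, and the mouth with its green parts centred near (319,147). The cover is held square, its front flange edge at row 217, columns 268–366. Now to measure the frame precisely.

Run:
```python
from h import *
np.set_printoptions(precision=4,suppress=True)
w=dict(np.load("w5.npz")); im=w["color"]
g=cv2.cvtColor(im,cv2.COLOR_RGB2GRAY); m=((g<48)*255).astype(np.uint8); m[:85]=0; m[212:]=0; m[:,:280]=0; m[:,362:]=0
cs,h=cv2.findContours(m,cv2.RETR_CCOMP,cv2.CHAIN_APPROX_NONE)
def rep(n,b,z):
    p=ray(w,b,z)[:,:2]; print(n,b.round(1).tolist(),p.mean(0)); 
    e=[np.linalg.norm(p[i]-p[i-1]) for i in range(4)]; v=[p[i]-p[i-1] for i in range(4)]
    print("  sides",np.round(e,4),"yaw",[round(float(np.degrees(np.arctan2(x[1],x[0]))),1) for x in v])
for k,hh in zip(cs,h[0]):
    if cv2.contourArea(k)>800: print("hole" if hh[3]>=0 else "outer"); rep("k",cv2.boxPoints(cv2.minAreaRect(k)),.034)
rep("plate-eye seal",np.array([[289,96],[351.5,96],[351.5,197],[289,197.]]),.034)
print(g[150,278:365].tolist()); print(g[85:212,300].tolist())
gb=[k for k in blobs(w,(45,100,60),(80,255,255),30)]; print([ray(w,[cv2.minAreaRect(k)[0]],.018)[0,:2] for k in gb])
o=max(blobs(w,(6,150,80),(20,255,255)),key=cv2.contourArea)[:,0]
top=o[:,1].min(); L=o[o[:,1]<top+25]; fr=[[L[:,0].min(),top],[L[:,0].max(),top]]; print(fr,ray(w,fr,.1455-.0029)[:,:2])
```

```text
outer
k [[289.0, 85.0], [350.0, 85.0], [350.0, 211.0], [289.0, 211.0]] [ 0.4975 -0.1331]
  sides [0.0883 0.042  0.0883 0.0465] yaw [154.5, 65.8, -22.6, -114.2]
hole
k [[293.0, 190.0], [293.0, 103.0], [344.0, 103.0], [344.0, 190.0]] [ 0.4952 -0.1329]
  sides [0.0382 0.0608 0.0356 0.0608] yaw [-114.2, 154.7, 65.8, -22.9]
plate-eye seal [[289.0, 96.0], [351.5, 96.0], [351.5, 197.0], [289.0, 197.0]] [ 0.4961 -0.1319]
  sides [0.0706 0.0434 0.0706 0.0471] yaw [154.5, 65.8, -22.5, -114.2]
[104, 94, 66, 70, 68, 69, 58, 62, 61, 84, 126, 88, 30, 34, 31, 33, 34, 43, 124, 178, 170, 171, 172, 171, 171, 172, 174, 157, 114, 166, 103, 132, 143, 147, 146, 145, 144, 155, 189, 210, 210, 206, 208, 210, 187, 146, 143, 142, 138, 85, 77, 91, 114, 115, 98, 115, 119, 116, 118, 120, 118, 117, 117, 113, 70, 20, 25, 35, 29, 34, 37, 97, 178, 149, 96, 102, 104, 102, 103, 101, 104, 122, 111, 103, 42, 38, 63]
[64, 61, 59, 57, 61, 61, 58, 58, 68, 47, 24, 22, 36, 37, 34, 35, 35, 24, 20, 54, 80, 90, 89, 89, 84, 94, 85, 85, 159, 163, 171, 170, 171, 169, 173, 169, 171, 175, 175, 171, 170, 176, 175, 172, 170, 173, 173, 171, 172, 172, 173, 173, 172, 176, 177, 173, 170, 174, 174, 171, 176, 173, 171, 172, 168, 172, 170, 172, 186, 190, 190, 188, 192, 188, 188, 192, 191, 190, 192, 188, 192, 190, 192, 188, 172, 168, 172, 172, 170, 167, 171, 170, 173, 171, 165, 175, 170, 167, 171, 168, 166, 175, 116, 88, 29, 36, 43, 36, 40, 41, 40, 36, 42, 58, 56, 54, 53, 55, 56, 56, 56, 52, 53, 57, 67, 63, 73]
[array([ 0.4804, -0.1257]), array([ 0.4954, -0.1324]), array([ 0.5099, -0.1389])]
[[np.int32(267), np.int32(215)], [np.int32(365), np.int32(215)]] [[ 0.5094 -0.1646]
 [ 0.5269 -0.1256]]
```

Box centre is about (0.4957, -0.1318) and its yaw of -24.2° matches the tool. Move over it and stop just above the clips.

Emit:
carry_out --series '[{"travel": [-0.77,0.37,0],"delta_rot": [0,0,0],"fingers": 1},{"travel": [-0.77,0.37,0],"delta_rot": [0,0,0],"fingers": 1},{"travel": [-0.77,0.37,-0.8],"delta_rot": [0,0,0],"fingers": 1},{"travel": [0,0,-1],"delta_rot": [0,0,0],"fingers": 1},{"travel": [0,0,-0.9],"delta_rot": [0,0,0],"fingers": 1}]'

```text
clock: 12.6
tcp_pos: [0.496, -0.1312, 0.0777]
orientation: [0.0, 0.209, 0.978, 0.0]
wrist_force: [-0.5, 0.6, -0.3]
finger_gap: 0.0117
grip_force: 97.8
```

Emit:
carry_out --series '[{"travel": [0,0,-0.2],"delta_rot": [0,0,0],"fingers": 1},{"travel": [0,0,0],"delta_rot": [0,0,0],"fingers": 1}]'

```text
clock: 12.85
tcp_pos: [0.4964, -0.1319, 0.0733]
orientation: [-0.0, 0.209, 0.978, 0.0]
wrist_force: [-0.6, -0.0, -0.2]
finger_gap: 0.0118
grip_force: 97.7
```

Run:
```python
from h import *
np.set_printoptions(precision=4,suppress=True)
s=env.get_state(); print(s["tcp_pos"],s["orientation"],s["wrist_force"])
w=cam("wrist"); sc=cam("scene"); 
im=np.vstack([cv2.resize(w["color"][60:260,220:420],(500,500))[:330],cv2.resize(sc["color"][255:315,295:375],(500,375))[:260]]);w["color"]=im;save(w,"w6.png")
```

```text
[ 0.4964 -0.1319  0.0733] [-0.0001  0.2095  0.9778  0.0001] [-0.6388 -0.0071 -0.1899]
```

View pics/w6.png

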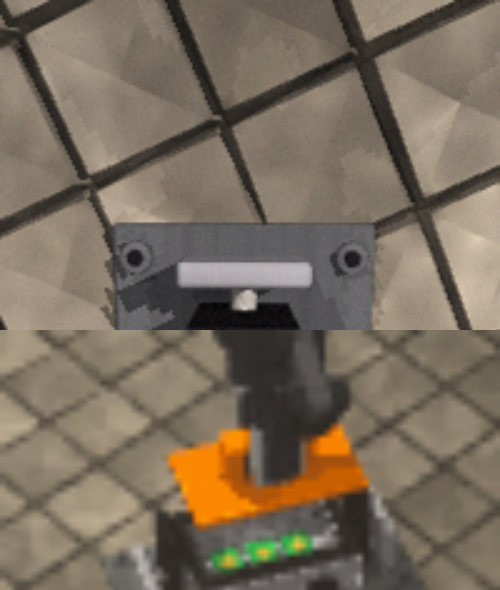

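The close view shows the box plate centred at column about 317, in line with the fingers. Its edge is level in the image, and the scene view shows the cover right above the box. Descending gently now.

Emit:
carry_out --series '[{"travel": [-0.01,0,-0.4],"delta_rot": [0,0,0],"fingers": 1},{"travel": [0,0,-0.4],"delta_rot": [0,0,0],"fingers": 1},{"travel": [0,0,-0.16],"delta_rot": [0,0,0],"fingers": 1},{"travel": [0,0,0],"delta_rot": [0,0,0],"fingers": 1}]' --squeeze 115

```text
clock: 13.45
tcp_pos: [0.4955, -0.1321, 0.0485]
orientation: [-0.001, 0.21, 0.978, 0.0]
wrist_force: [-1.3, -0.6, -1.1]
finger_gap: 0.0114
grip_force: 117.3
```

Emit:
carry_out --series '[{"travel": [0,0,-0.12],"delta_rot": [0,0,0],"fingers": 1},{"travel": [0,0,-0.12],"delta_rot": [0,0,0],"fingers": 1},{"travel": [0,0,0],"delta_rot": [0,0,0],"fingers": 1}]'

```text
clock: 13.82
tcp_pos: [0.4967, -0.1326, 0.0445]
orientation: [0.001, 0.21, 0.978, -0.0]
wrist_force: [-3.7, 1.8, 10.4]
finger_gap: 0.0114
grip_force: 119.0
```

Emit:
carry_out --series '[{"travel": [0,0,-0.12],"delta_rot": [0,0,0],"fingers": 1},{"travel": [0,0,-0.08],"delta_rot": [0,0,0],"fingers": 1},{"travel": [0,0,0],"delta_rot": [0,0,0],"fingers": 1}]'

```text
clock: 14.2
tcp_pos: [0.4961, -0.1323, 0.0384]
orientation: [0.0, 0.21, 0.978, 0.0]
wrist_force: [-2.9, 1.6, 7.5]
finger_gap: 0.0112
grip_force: 118.2
```

Emit:
carry_out --series '[{"travel": [0,0,-0.08],"delta_rot": [0,0,0],"fingers": 1},{"travel": [0,0,0],"delta_rot": [0,0,0],"fingers": 1}]'

```text
clock: 14.45
tcp_pos: [0.4963, -0.1323, 0.038]
orientation: [0.0, 0.21, 0.978, -0.0]
wrist_force: [-6.3, 2.6, 18.7]
finger_gap: 0.0108
grip_force: 120.3
```

Emit:
carry_out --series '[{"travel": [-0.04,0.016,-0.06],"delta_rot": [0,0,0],"fingers": 1},{"travel": [0,0,0],"delta_rot": [0,0,0],"fingers": 1},{"travel": [0,0,0],"delta_rot": [0,0,0],"fingers": 1}]'

```text
clock: 14.82
tcp_pos: [0.4963, -0.1324, 0.0377]
orientation: [0.002, 0.21, 0.978, -0.0]
wrist_force: [-8.0, 2.7, 26.7]
finger_gap: 0.0113
grip_force: 121.1
```

Run:
```python
from h import *
np.set_printoptions(precision=4,suppress=True)
w=cam("wrist"); sc=cam("scene"); s=env.get_state(); print(s["tcp_pos"],s["orientation"],s["wrist_force"],s["ft_torque"])
im=np.vstack([cv2.resize(w["color"][60:310,220:420],(480,600))[180:500],cv2.resize(sc["color"][255:315,295:375],(480,360))[:270]]);w["color"]=im;save(w,"w7.png")
```

```text
[ 0.4963 -0.1324  0.0377] [ 0.0016  0.2098  0.9778 -0.0003] [-7.135   4.2424 26.7853] [0.7828 1.7224 0.0439]
```

View pics/w7.png

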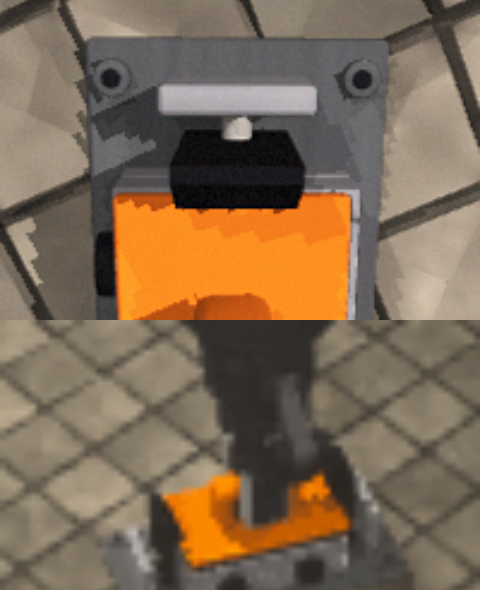

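The near clip's hook lies over the flange, and the cover sits flat and square on the seal. The TCP height (0.038) matches the fully-home height, with the fingers pressing at about 27 N. I'm handing in while still pressing.

```bash
python3 -c "
from workcell import env
print(env.hand_in())"
```

```text
the job is handed in; nothing more can be done
None
```

The ejector was pushed to its stop and the cover pressed fully home on the sensor box, and I handed in at about 15 s with the fingers still pressing at about 27 N; I saw the near clip's hook over the flange, but the far clip is inferred from height and force.

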